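# Photograph the washed jars on the balcony ledge

### The job

The washed jars on the wooden board are to be photographed for a give-away listing. Gently stand every one of them upright in a row on the blue photo panel in front of the camera, press the red shutter button to its halfway stop and hold it there for a good second to focus, then press it fully down to take the picture. Afterwards stand the jars upright back on the wooden board, letting none fall over and leaving the flowerpots, dustpan and bottle brush where they are.

Things in the scene. Friction and masses are not known exactly. Their poses are not given: they have to be found in the camera images.
- jar_red: Washed, empty, squat glass jar with a red metal lid and a paper band: round, 66 mm diameter up to 52 mm, lid 62 mm diameter above, 72 mm tall in all, about 0.20 kg. Origin at the centre of its underside, z up through the lid. May be absent (None).
- jar_yellow: Washed, empty, squat glass jar with a yellow metal lid and a paper band: round, 66 mm diameter up to 52 mm, lid 62 mm diameter above, 72 mm tall in all, about 0.20 kg. Origin at the centre of its underside, z up through the lid. May be absent (None).
- jar_green: Washed, empty, squat glass jar with a green metal lid and a paper band: round, 66 mm diameter up to 52 mm, lid 62 mm diameter above, 72 mm tall in all, about 0.20 kg. Origin at the centre of its underside, z up through the lid. May be absent (None).
- small_amber: Washed, empty, small amber glass jar with a white lid and a paper band: round, 58 mm diameter up to 42 mm, lid 54 mm diameter above, 62 mm tall in all, about 0.15 kg. Origin at the centre of its underside, z up through the lid. May be absent (None).
- small_clear: Washed, empty, small clear glass jar with a black lid and a paper band: round, 58 mm diameter up to 42 mm, lid 54 mm diameter above, 62 mm tall in all, about 0.15 kg. Origin at the centre of its underside, z up through the lid. May be absent (None).
- board: Flat wooden board on which the jars start, at most two rows of three; 290 mm (its x) by 230 mm (its y), 8 mm thick, no rim, fixed. Origin at the centre of its underside.
- panel: Flat blue photo panel lying on the ledge in front of the camera, 320 mm long (its x) by 120 mm wide (its y), 8 mm thick, no rim, fixed. Origin at the centre of its underside. The camera is on its +y side and looks along its -y; up to four jars fit on it in one row along x, 78 mm apart.
- camera: Black camera fixed firmly on a small tripod: body 124 mm wide (its y), 40 mm deep (its x), its top 137 mm above the ledge; lens towards its -x, which faces the panel. Origin on the ledge under the middle of the tripod. The shutter button is on its +y shoulder.
- shutter_top (a point): Centre of the top of the red shutter button, a disc of 22 mm diameter and 5 mm thick, with its top 153 mm above the ledge when free; it is pressed straight down, the disc standing 11 mm clear of the camera's top. This point moves down with the button.
- shutter_half (a joint): First-stage travel of the shutter button in m: 0 free, 0.004 at the halfway stop. Light spring: about 1.6 N to start, 3.2 N at the stop.
- shutter_full (a joint): Second-stage travel in m, after the first: stays 0 until the push exceeds about 9 N, 0.004 at about 12 N, where the button is fully down (8 mm below its free height in all). Springs back when let go.
- pot_a: Grey plastic flowerpot with a plant, 112 mm diameter, 98 mm tall (leaves to 147 mm), loose, to be left alone. Origin at the centre of its underside.
- pot_b: The second grey flowerpot, same size, loose, to be left alone. Origin at the centre of its underside.
- dustpan: Orange plastic dustpan 210 mm wide, 280 mm long, 50 mm tall, its handle towards its -x, loose, to be left alone. Origin on its underside at the back of the pan.
- brush: Bottle brush with steel wire handle lying along its x, 245 mm long, head 47 mm thick towards +x, loose, to be left alone. Origin below the wire near the middle.

How it is judged:
By the outcome, as a careful person would: the job done as asked, in the order asked, and still so for the second after the job is handed in, with the robot touching nothing.
Of jar_red, jar_yellow, jar_green, small_amber, small_clear only 3 to 4 are there at a start; the rules pass over those that are not, and their reading is None.
At some moment in a run one of jar_red, jar_yellow, jar_green, small_amber, small_clear may be knocked a few centimetres aside while the robot is not near it.
It also fails if it takes over 210 s, if anything falls off the work surface, if the arm or the gripper's body presses on something with over 40 N, if the wrist force passes 120 N, or if a joint passes its speed limit or range.

### The arm

A 6-joint arm with a two-finger parallel gripper is mounted at the origin on the work surface. World frame = base frame: x ahead of the robot, y to its left, z up, the work surface at z = 0. Lengths are in m, angles in rad, forces in N, time in s.
With the tool pointing down it reaches from about 0.325 to 0.775 m from the base axis. Payload 5.5 kg.
Tool frame: the origin (TCP) lies at the centre of the arm's flange, where the gripper is bolted on; the fingertips stand 173 mm ahead of it and the grasp point (between the pads) lies robot.grasp_offset ahead of it (robot.grasp_offset is the distance from the TCP to the grasp point, in m); z points along the fingers, y is the line along which they close (so a half turn about z gives the same grasp; the last joint's range is limited). The gripper opens to 85 mm and grips with 20 to 120 N. Pads are 22 mm wide; open, the fingers measure 114 mm over their backs; the gripper's body (76 mm by 85 mm) begins 54 mm behind the grasp point. The pads swing forward as they close: fully open they stand 13 mm farther back than shut.
Start: joints at [-1.235, 0.091, 1.231, -0, 1.82, -0.057], TCP at [0.23, -0.554, 0.405] pointing down, gripper open.
Joint ranges: [-2.87, 2.87], [-0.86, 2.18], [0.17, 2.46], [-1.51, 4.65], [0.06, 2.69], [-2.65, 2.65]. Speed limits (rad/s): [2.57, 2.57, 3.01, 3.14, 3.14, 3.14].

### API

Orientations are given as a 3x3 rotation matrix whose columns are the frame's x, y, z axes.
In Python, from plant import robot, imaging, command_gripper gives the robot as it stands (robot), with the cameras (imaging) and the gripper as plain functions. Calls block until the motion is done:
- robot.goto(position, orientation): joint-space move of the TCP to a pose.
- robot.movel(position, frame=None, max_speed=0.15, f_stop=None): straight line of the TCP; frame=None keeps the orientation; max_speed is the mean speed in m/s. With f_stop (N) it stops when the force on the tool has changed by that much, and returns True; else False.
- robot.move_joints(angles): joint-space move.
- command_gripper(opening, effort=None): finger opening in m; effort is the grip in N (None keeps the last); returns when the fingers have stopped.
- robot.wait(seconds).
- robot.solve_ik(position, orientation): joint angles nearest the present ones, or None.
- robot.sense(): the state.
- imaging.grab_frame(name): name is "scene" or "top"; returns a dict with "img" (400x640x3 uint8, blue, green, red), "depth" (400x640 float32, m along the optical axis (not along the pixel's ray), 0 where there is no reading), "intrinsics" (3x3 intrinsics, pixels), "T" (4x4, takes a point from camera to world coordinates). Camera axes: x right, y down, z forward; pixel columns grow to the right and rows downward; lengths in m; the calibration is good to about 2 mm. A picture is of the moment at which its call begins.
A pose or a line that the arm cannot do raises robot.MotionError and nothing moves.
- robot.job_done(): hands the job in; it is judged then, once.
The state is a dict: "time_s": time; "joint_positions": joint angles; "dq": joint speeds; "joint_torque": joint torques, N m; "position": TCP position; "tcp_rot": TCP orientation; "wrist_force": force on the tool from outside, world axes, zero at the start; "ft_torque": the same for the moment, N m; "finger_gap": finger opening in m; "gripper_force": force on a finger pad.
Only numpy, scipy, OpenCV 4.12 (cv2) and the standard library are available. Lean on these libraries where they do the work, as an engineer would, in place of code of your own. Each camera call takes 0.05 s, during which the arm holds its last target. There are 200 camera calls.

## Working session

There is one attempt and no reset: what is moved stays moved. The work goes in short steps, each a Python script; the robot and the scene stay as the last script left them, time stands still between calls to the robot, and variables do not carry over. Pictures are saved under pics/ and viewed, at most 14 in all, crops included, and the job is handed in when it is done.

```bash
ls; mkdir -p pics
python3 - <<'E'
from plant import robot, imaging, command_gripper
import cv2,numpy as np
s=robot.sense();print(s['time_s'],robot.grasp_offset,s['position'],s['tcp_rot'])
for n in('scene','top'):
    f=imaging.grab_frame(n);cv2.imwrite(f'pics/{n}0.png',f['img']);np.savez(f'{n}0.npz',**f)
    print(n,f['intrinsics'],f['T'].round(3),(f['depth']>0).mean())
E
```

```text
pics
plant.py
0.0 0.1547 [ 0.22966338 -0.55436039  0.40352811] [[ 9.23858248e-01  3.82734243e-01 -6.60593661e-04]
 [ 3.82734799e-01 -9.23856368e-01  1.86698790e-03]
 [ 1.04266542e-04 -1.97766436e-03 -9.99998039e-01]]
scene [[407.850129     0.         314.3851163 ]
 [  0.         407.850129   205.91202703]
 [  0.           0.           1.        ]] [[ 0.272  0.671 -0.69   1.568]
 [ 0.962 -0.179  0.205 -0.239]
 [ 0.014 -0.72  -0.694  1.13 ]
 [ 0.     0.     0.     1.   ]] 0.995921875
top [[456.15475225   0.         320.44144549]
 [  0.         456.15475225 195.11006071]
 [  0.           0.           1.        ]] [[-0.009 -0.996  0.086  0.417]
 [-1.     0.01   0.011  0.064]
 [-0.012 -0.086 -0.996  1.748]
 [ 0.     0.     0.     1.   ]] 0.99609375
```

View pics/scene0.png

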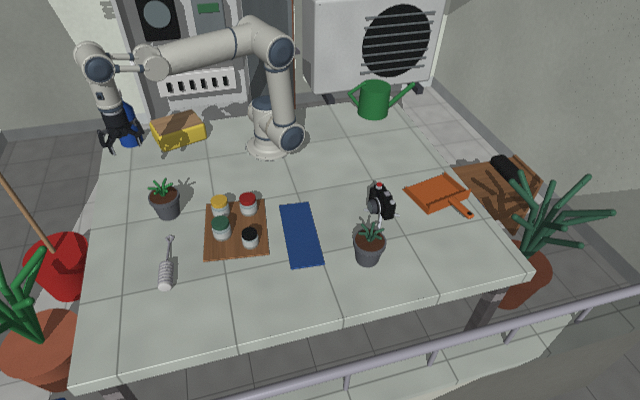

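View pics/top0.png

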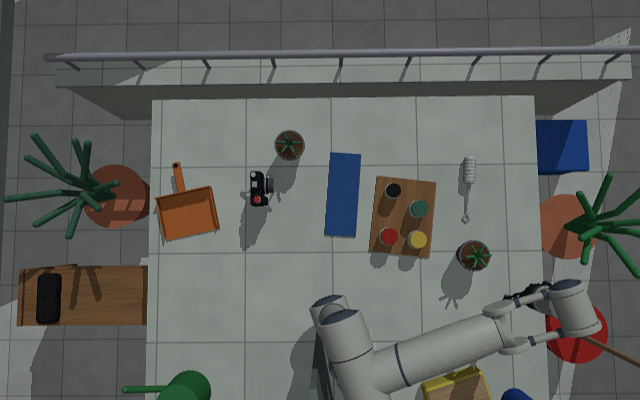

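Four jars on the board: black lid (393,190), green (418,209), red (388,237) and yellow (418,240) in the top view. The panel is around (343,195), and the camera at (260,188) has its red button near (257,200). I'll enlarge crops to check details.

Run:
```python
import cv2,numpy as np
t=np.load('top0.npz')['img'];s=np.load('scene0.npz')['img']
a=cv2.resize(t[125:275,230:490],None,fx=3,fy=3,interpolation=cv2.INTER_CUBIC)
cv2.imwrite('pics/tc.png',a)
cv2.imwrite('pics/sc.png',cv2.resize(s[165:285,190:420],None,fx=3.4,fy=3.4,interpolation=cv2.INTER_CUBIC))
```

```text
(no output)
```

View pics/tc.png

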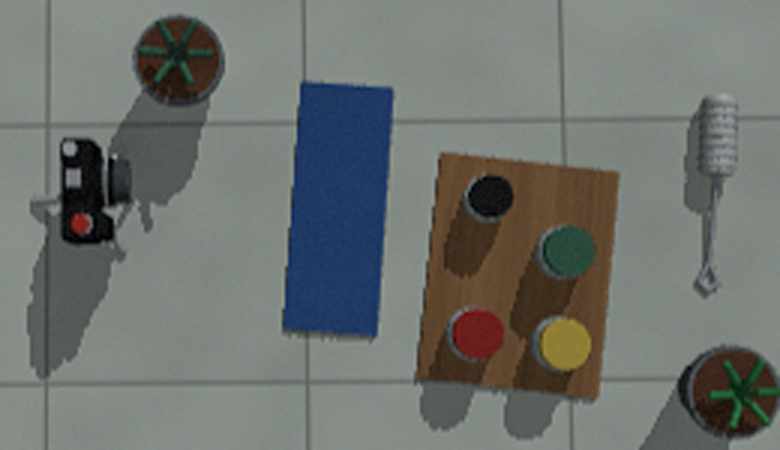

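View pics/sc.png

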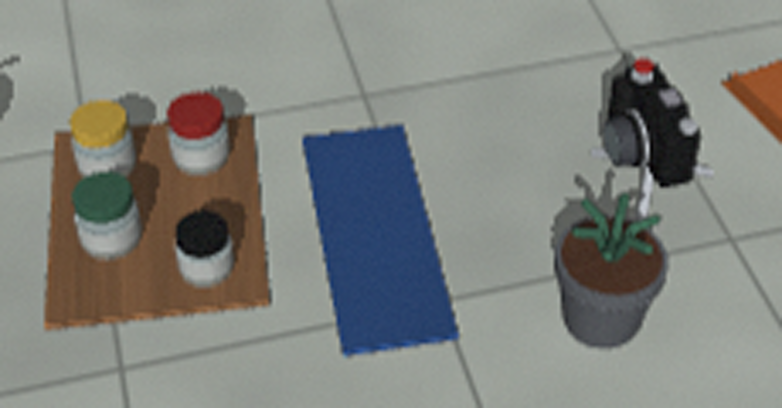

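All four jars stand upright. I read the crop pixels for the lids, the button and the corners of the panel and board, and will now triangulate them.

```bash
cat > h.py <<'E'
import numpy as np, cv2
def proj(f,p):
    T=np.linalg.inv(f['T']);return (f['intrinsics']@T[:3])
def tri(ft,fs,a,b):
    X=cv2.triangulatePoints(proj(ft,0),proj(fs,0),np.array(a,float).reshape(2,1),np.array(b,float).reshape(2,1))[:,0];return X[:3]/X[3]
def deproj(f,p,z=None):
    "pixel to world: on plane z, or by depth"
    r=f['T'][:3,:3]@np.linalg.inv(f['intrinsics'])@[p[0],p[1],1];o=f['T'][:3,3]
    d=(z-o[2])/r[2] if z is not None else np.median(f['depth'][int(p[1]+.5)-1:int(p[1]+.5)+2,int(p[0]+.5)-1:int(p[0]+.5)+2])
    return o+d*r
E
python3 - <<'E'
from h import *
t=np.load('top0.npz');s=np.load('scene0.npz')
C=lambda p,k,o:[(p[0]+.5)/k-.5+o[0],(p[1]+.5)/k-.5+o[1]]
P={'clear':((490,197),(203,232)),'green':((568,252),(104,195)),'red':((477,334),(196,115)),'yellow':((564,344),(100,121)),'button':((81,224),(643,70)),
'p1':((302,81),(345,353)),'p2':((393,88),(457,339)),'p3':((377,338),(403,126)),'p4':((283,331),(304,137)),
'b1':((441,152),(270,302)),'b2':((619,172),(46,326)),'b3':((598,400),(55,131)),'b4':((416,380),(253,115)),
'potA':((179,60),(612,262)),'potB':((735,393),(0,0)),'camtopL':((68,148),(689,125))}
for n,(a,b) in P.items():
    a=C(a,3,(230,125));b=C(b,3.4,(190,165))
    print(n,'tri',tri(t,s,a,b).round(4),'topdepth',deproj(t,a).round(4),'scdepth',deproj(s,b).round(4))
E
```

```text
clear tri [ 0.5777 -0.1839  0.0612] topdepth [ 0.5764 -0.1845  0.0711] scdepth [ 0.5898 -0.1819  0.0733]
green tri [ 0.5081 -0.2761  0.0714] topdepth [ 0.5074 -0.2766  0.0792] scdepth [ 0.5193 -0.2733  0.0817]
red tri [ 0.4092 -0.1631  0.0703] topdepth [ 0.4089 -0.1636  0.081 ] scdepth [ 0.4196 -0.1614  0.079 ]
yellow tri [ 0.3962 -0.2675  0.0746] topdepth [ 0.396  -0.2684  0.0806] scdepth [ 0.4041 -0.2649  0.0809]
button tri [0.5431 0.3097 0.1436] topdepth [0.5417 0.3062 0.1529] scdepth [0.5531 0.3073 0.1527]
p1 tri [ 0.7304 -0.0048 -0.0054] topdepth [0.7359 0.044  0.0012] scdepth [ 0.7255 -0.0668  0.0035]
p2 tri [ 0.7399 -0.0219  0.0355] topdepth [ 0.7262 -0.0736 -0.003 ] scdepth [0.7398 0.0468 0.0057]
p3 tri [0.4243 0.0054 0.0349] topdepth [ 0.4046 -0.0479 -0.0029] scdepth [0.4257 0.075  0.0101]
p4 tri [ 0.4083  0.0226 -0.005 ] topdepth [0.4146 0.0716 0.003 ] scdepth [ 0.4089 -0.0404  0.0052]
b1 tri [ 0.6417 -0.1303  0.0057] topdepth [ 0.6414 -0.1332  0.0031] scdepth [ 0.6397 -0.1267  0.0021]
b2 tri [ 0.6133 -0.3566  0.0063] topdepth [ 0.6134 -0.3604  0.0017] scdepth [ 0.6135 -0.3535  0.0052]
b3 tri [ 0.3248 -0.3217  0.007 ] topdepth [ 0.3242 -0.3255 -0.    ] scdepth [ 3.184e-01 -3.196e-01  3.000e-04]
b4 tri [ 0.3518 -0.0935  0.0019] topdepth [ 0.3512 -0.0963 -0.    ] scdepth [ 3.511e-01 -9.010e-02  3.000e-04]
potA tri [0.7487 0.1986 0.0888] topdepth [0.743  0.194  0.1123] scdepth [0.7604 0.1962 0.1028]
potB tri [ 0.3494 -0.3839  0.2422] topdepth [ 0.337  -0.4619  0.1126] scdepth [ 0.0535 -0.3664  0.003 ]
camtopL tri [0.6338 0.3253 0.1404] topdepth [0.6332 0.3239 0.1402] scdepth [0.6354 0.3266 0.1417]
```

```bash
cat >> h.py <<'E'
def cloud(f):
    v,u=np.indices(f['depth'].shape);d=f['depth']
    P=np.stack([u,v,np.ones_like(u)],-1)@np.linalg.inv(f['intrinsics']).T*d[...,None]
    return P@f['T'][:3,:3].T+f['T'][:3,3]
def name_of(bgr):
    h,s,v=cv2.cvtColor(np.uint8([[bgr]]),cv2.COLOR_BGR2HSV)[0,0]
    if v<60 or s<70: return 'clear' if v<60 else 'white?'
    return 'red' if h<10 or h>170 else 'yellow' if h<40 else 'green' if 60<h<95 else '?%d'%h
def lids(f,lo=(.3,-.40),hi=(.78,.1)):
    "lid tops in the board/panel area: name -> (x,y,z,radius)"
    W=cloud(f);m=(W[...,2]>.055)&(W[...,2]<.1)&(W[...,0]>lo[0])&(W[...,0]<hi[0])&(W[...,1]>lo[1])&(W[...,1]<hi[1])
    n,L,st,_=cv2.connectedComponentsWithStats(m.astype(np.uint8));out={}
    for i in range(1,n):
        if st[i,4]<40: continue
        k=L==i;zt=np.percentile(W[k][:,2],85)
        k&=abs(W[...,2]-zt)<.005
        p=W[k];c,r=cv2.minEnclosingCircle(p[:,:2].astype(np.float32))
        out[name_of(np.median(f['img'][k],0))]=np.array([*p[:,:2].mean(0),np.median(p[:,2]),r])
    return out
E
python3 - <<'E'
from h import *
t=np.load('top0.npz');s=np.load('scene0.npz')
for f in(t,s):
    for k,v in lids(f).items():print(k,v.round(4))
C=lambda p,k,o:[(p[0]+.5)/k-.5+o[0],(p[1]+.5)/k-.5+o[1]]
for n,a,b in(('p1',(302,81),(457,339)),('p2',(393,88),(345,353)),('p3',(377,336),(304,137)),('p4',(283,330),(403,126))):
    a=C(a,3,(230,125));b=C(b,3.4,(190,165));print(n,tri(t,s,a,b).round(4),deproj(t,a,.008).round(4),deproj(s,b,.008).round(4))
for f in(t,s):   # blue panel / red button by colour
    W=cloud(f);h=cv2.cvtColor(f['img'],cv2.COLOR_BGR2HSV)
    m=(h[...,0]>100)&(h[...,0]<125)&(h[...,1]>120)&(W[...,0]>.38)&(W[...,0]<.78)&(abs(W[...,1])<.12)&(W[...,2]<.03)
    (cx,cy),wh,an=cv2.minAreaRect(W[m][:,:2].astype(np.float32));print('panel',cx,cy,wh,an,np.median(W[m][:,2]),W[m].mean(0))
    m=((h[...,0]<8)|(h[...,0]>172))&(h[...,1]>120)&(abs(W[...,0]-.542)<.04)&(abs(W[...,1]-.306)<.04)&(W[...,2]>.149)
    p=W[m];print('button',p.mean(0),np.ptp(p,0),len(p),np.median(p[:,2]))
E
```

```text
clear [ 0.578  -0.1855  0.071   0.0265]
green [ 0.5075 -0.2783  0.0809  0.0308]
red [ 0.4073 -0.1656  0.0816  0.0303]
yellow [ 0.3949 -0.2713  0.0805  0.0316]
red [ 0.4127 -0.1625  0.0814  0.0327]
yellow [ 0.4002 -0.2664  0.0816  0.0334]
green [ 0.5131 -0.2742  0.0816  0.0335]
clear [ 0.583  -0.1819  0.0718  0.0295]
p1 [0.7363 0.0457 0.0017] [0.7346 0.0441 0.008 ] [0.7414 0.0462 0.008 ]
p2 [ 0.7255 -0.0703  0.0047] [ 0.7242 -0.0727  0.008 ] [ 0.7289 -0.0675  0.008 ]
p3 [ 0.4079 -0.0443  0.0054] [ 0.4072 -0.0473  0.008 ] [ 0.4118 -0.0408  0.008 ]
p4 [0.4165 0.0741 0.002 ] [0.4158 0.0716 0.008 ] [0.4235 0.0756 0.008 ]
panel 0.5716837644577026 -0.0006849914789199829 (0.1188846006989479, 0.3178894817829132) 85.10879516601562 0.0068876724928181865 [ 5.70090653e-01 -4.48476844e-04  6.79690790e-03]
button [0.54140857 0.30763029 0.15281318] [0.01788241 0.01782381 0.01016519] 22 0.15213247842463862
panel 0.57663893699646 0.002398081123828888 (0.11758983135223389, 0.32067742943763733) 85.15926361083984 0.00954911515981105 [0.58957369 0.00062854 0.00954312]
button [0.54772512 0.31028199 0.15353854] [0.01699056 0.01979384 0.00846222] 15 0.15337764076596117
```

```bash
cat > act.py <<'E'
from plant import robot, imaging, command_gripper
from h import *
G=robot.grasp_offset
PC=np.array([.574,.001]); PA=np.radians(-4.9); U=np.array([np.cos(PA),np.sin(PA)])
SLOT=[PC+o*U for o in(.117,.039,-.039,-.117)]
TOP=.008; TALL=dict(red=.072,yellow=.072,green=.072,clear=.062)
HG=dict(red=.036,yellow=.036,green=.036,clear=.030)   # grasp height above underside
HOME=dict(clear=(.5805,-.1837),green=(.5103,-.2763),red=(.410,-.164),yellow=(.3976,-.2689))
BIAS=np.array([.0027,.0019])      # half the top/scene disagreement
def look(save=None):
    o={}
    for n,sg in(('top',1),('scene',-1)):
        f=imaging.grab_frame(n)
        if save: cv2.imwrite(f'pics/{save}_{n}.png',f['img'])
        for k,v in lids(f).items():
            if k in TALL and abs(v[2]-TOP-TALL[k])<.006 and v[3]>.024: o.setdefault(k,[]).append(v[:2]+sg*BIAS)
    for k,v in o.items():
        if len(v)==2 and np.hypot(*(v[0]-v[1]))>.005: print('views differ',k,v)
    return {k:np.mean(v,0) for k,v in o.items()}
def R(a):   # tool down, fingers close along direction a+90deg
    c,s=np.cos(a),np.sin(a);return np.array([[c,s,0],[s,-c,0],[0,0,-1.]])
def hover(xy,z,a):
    c=[(abs(q[5]),b) for b in(a,a+np.pi) if (q:=robot.solve_ik([*xy,z],R(b))) is not None]
    if not c: raise RuntimeError('no ik')
    robot.goto([*xy,z],R(min(c)[1]))
def bestyaw(xy,others):
    def cl(a):
        d=np.array([np.sin(a),-np.cos(a)]);e=np.array([d[1],-d[0]])
        pts=[xy+s*w*d+t*e for s in(1,-1) for w in(.045,.058) for t in(-.012,0,.012)]
        return min([np.hypot(*(p-o))-.033 for p in pts for o in others],default=1)
    c=[(min(cl(a),.03)-.002*abs(a-PA),a) for a in np.radians(np.arange(-85,95,10))+PA*0]+[(min(cl(PA),.03),PA)]
    b=max(c);return b[1],b[0]
UP=.14
def pick(k,seen):
    xy=seen[k];a,c=bestyaw(xy,[v for n,v in seen.items() if n!=k])
    z=TOP+HG[k]+G
    command_gripper(.085,25)
    hover(xy,z+UP-.02,a)
    if robot.movel([*xy,z],max_speed=.12,f_stop=8): print('CONTACT on descent');return False
    command_gripper(0,25);s=robot.sense()
    print(k,xy.round(4),'yaw',round(np.degrees(a)),'clear',round(c,3),'gap',s['finger_gap'],'F',s['gripper_force'],'t',round(s['time_s'],1))
    robot.movel([*xy,z+.01],max_speed=.04);robot.movel([*xy,z+UP],max_speed=.2)
    return robot.sense()['finger_gap']>.045
def place(k,xy,a=PA):
    z=TOP+HG[k]+G
    hover(xy,z+UP,a)
    robot.movel([*xy,z+.012],max_speed=.15)
    hit=robot.movel([*xy,z-.004],max_speed=.02,f_stop=3)
    zz=robot.sense()['position'][2]-z
    command_gripper(.085)
    robot.movel([*xy,z+UP-.02],max_speed=.15)
    print(' placed',k,hit,'dz',round(zz,4),'t',round(robot.sense()['time_s'],1))
E
python3 - <<'E'
from act import *
for x in SLOT+list(HOME.values()):
    print(np.round(x,3),[robot.solve_ik([*x,TOP+.036+G+h],R(PA)) is not None for h in(0,UP)])
seen=look();print({k:v.round(4) for k,v in seen.items()})
if pick('green',seen): place('green',SLOT[0])
seen=look('a');print({k:v.round(4) for k,v in seen.items()}, SLOT[0])
E
```

```text
[ 0.691 -0.009] [True, True]
[ 0.613 -0.002] [True, True]
[0.535 0.004] [True, True]
[0.457 0.011] [True, True]
[ 0.58  -0.184] [True, True]
[ 0.51  -0.276] [True, True]
[ 0.41  -0.164] [True, True]
[ 0.398 -0.269] [True, True]
{'clear': array([ 0.5788, -0.1834]), 'green': array([ 0.5107, -0.2767]), 'red': array([ 0.4107, -0.1622]), 'yellow': array([ 0.3975, -0.2682])}
green [ 0.5107 -0.2767] yaw -5 clear 0.03 gap 0.06462829832444077 F 28.575700521469116 t 3.4
 placed green True dz 0.0013 t 9.7
views differ green [array([ 0.67521241, -0.00506254]), array([ 0.68793038, -0.00901285])]
{'green': array([ 0.6816, -0.007 ]), 'clear': array([ 0.5799, -0.184 ]), 'red': array([ 0.4115, -0.1638]), 'yellow': array([ 0.3977, -0.2683])} [ 0.6905724  -0.00899378]
```

```bash
python3 - <<'E'
from act import *
for i,k in enumerate(('clear','red','yellow')):
    seen=look()
    if k not in seen: print('missing',k,seen);break
    if not pick(k,seen): print('FAIL');break
    place(k,SLOT[i+1])
robot.goto([.45,.25,.42],R(PA))
seen=look('b');print({k:v.round(4) for k,v in seen.items()},np.round(SLOT,4).tolist(),robot.sense()['time_s'])
E
python3 -c "
import cv2;a=cv2.imread('pics/b_scene.png')[150:300,190:420];cv2.imwrite('pics/b2.png',cv2.resize(a,None,fx=3,fy=3))"
```

```text
views differ green [array([ 0.67605974, -0.00511223]), array([ 0.68781673, -0.00891207])]
clear [ 0.5794 -0.1853] yaw -5 clear 0.03 gap 0.057331589650190286 F 27.456345856189728 t 14.1
 placed clear True dz 0.0012 t 20.6
red [ 0.4106 -0.1632] yaw 45 clear 0.028 gap 0.06524920180898691 F 28.457602858543396 t 24.0
 placed red True dz 0.0011 t 29.7
views differ green [array([ 0.68845994, -0.00927081]), array([ 0.6196458 , -0.00315274])]
yellow [ 0.397  -0.2681] yaw -5 clear 0.03 gap 0.06547715963577724 F 28.555076122283936 t 33.7
 placed yellow True dz 0.0011 t 39.9
views differ yellow [array([0.45518978, 0.01095891]), array([0.57204327, 0.00095361])]
{'green': array([ 0.6889, -0.0081]), 'clear': array([ 0.6095, -0.0028]), 'red': array([0.5348, 0.0036]), 'yellow': array([0.5136, 0.006 ])} [[0.6906, -0.009], [0.6129, -0.0023], [0.5351, 0.0043], [0.4574, 0.011]] 43.025
```

View pics/b2.png

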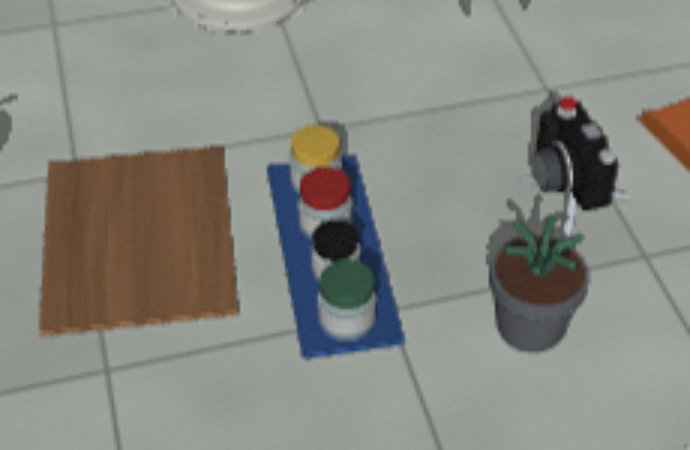

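The row stands in the order green, clear, red, yellow, centred on the panel. Next is the shutter.

Run:
```python
from act import *
command_gripper(0)
b=np.array([.5446,.309])
hover(b,.40,PA); robot.movel([*b,.338],max_speed=.08)
f=lambda t:print(t,'z',robot.sense()['position'].round(4),'F',robot.sense()['wrist_force'].round(2),'t',round(robot.sense()['time_s'],2))
f('pre')
hit=robot.movel([*b,.3185],max_speed=.004,f_stop=5);f(hit)
for _ in range(4): robot.wait(.4);f('hold')
```

```text
pre z [0.5447 0.309  0.3387] F [ 0.08  0.58 -0.14] t 47.35
True z [0.5446 0.309  0.3225] F [ 0.1  -0.8   4.05] t 50.77
hold z [0.5446 0.309  0.3225] F [ 1.1  -0.83  4.56] t 51.17
hold z [0.5446 0.309  0.3225] F [1.27 0.31 4.97] t 51.58
hold z [0.5446 0.309  0.3225] F [1.79 0.37 5.08] t 51.98
hold z [0.5446 0.309  0.3225] F [1.26 0.09 5.75] t 52.38
```

Run:
```python
from act import *
b=np.array([.5446,.309]);z0=robot.sense()['position'][2]
f=lambda t:print(t,'z',robot.sense()['position'].round(4),'F',robot.sense()['wrist_force'].round(2),'t',round(robot.sense()['time_s'],2))
f('half')
hit=robot.movel([*b,.312],max_speed=.006,f_stop=11);f(hit)
robot.wait(.5);f('full')
robot.movel([*b,.40],max_speed=.08)
robot.goto([.42,.28,.42],R(PA))
for n in('top','scene'):
    fr=imaging.grab_frame(n);cv2.imwrite(f'pics/c_{n}.png',fr['img'])
    print(n,{k:v.round(4) for k,v in lids(fr).items()})
```

```text
half z [0.5446 0.309  0.3225] F [1.26 0.09 5.75] t 52.38
True z [0.5443 0.3089 0.3196] F [-4.04 -1.98 10.48] t 53.42
full z [0.5442 0.3088 0.3203] F [-3.25 -1.65 10.1 ] t 53.92
top {'green': array([ 0.684 , -0.0103,  0.0804,  0.0305]), 'clear': array([ 0.6082, -0.0045,  0.072 ,  0.0264]), 'red': array([0.531 , 0.0016, 0.0811, 0.0305]), 'yellow': array([0.4535, 0.0092, 0.0811, 0.0307])}
scene {'yellow': array([0.5752, 0.0025, 0.0812, 0.1493])}
```

The push stopped early: about 10 N and 7 mm down, short of full travel. The row is still in place, so I'll repeat half-press, hold and full press with a higher stop.

Run:
```python
from act import *
b=np.array([.5446,.309])
f=lambda t:print(t,'z',robot.sense()['position'].round(4),'F',robot.sense()['wrist_force'].round(2),'t',round(robot.sense()['time_s'],2))
hover(b,.40,PA); robot.movel([*b,.335],max_speed=.08);f('pre')
hit=robot.movel([*b,.3185],max_speed=.004,f_stop=5);f(hit)
for _ in range(4): robot.wait(.45);f('hold')
F=robot.sense()['wrist_force'][2]; z=robot.sense()['position'][2]
if hit and 2.8<F<8.5 and z<.3235:
    hit=robot.movel([*b,.311],max_speed=.006,f_stop=22);f(hit)
    robot.wait(.5);f('full')
    robot.movel([*b,.40],max_speed=.08);f('up')
```

```text
pre z [0.5447 0.309  0.3358] F [-0.03 -0.3   0.49] t 61.55
True z [0.5446 0.309  0.3225] F [-0.48  0.18  4.1 ] t 64.37
hold z [0.5445 0.309  0.3225] F [0.56 0.64 5.58] t 64.82
hold z [0.5446 0.309  0.3224] F [ 1.12 -0.13  5.46] t 65.27
hold z [0.5446 0.309  0.3225] F [1.48 0.82 5.82] t 65.72
hold z [0.5446 0.309  0.3224] F [0.77 1.17 5.61] t 66.17
True z [0.544  0.3087 0.3196] F [-5.03 -2.42 11.15] t 67.62
full z [0.5438 0.3087 0.3201] F [-3.97 -2.06 10.85] t 68.12
up z [0.5446 0.309  0.3991] F [-0.4   0.58 -0.51] t 69.28
```

Fz had reached only about 11 N when it stopped, so full travel isn't certain. I'll press again in small steps and read the force curve.

Run:
```python
from act import *
b=np.array([.5446,.309])
f=lambda t:print(t,'z',robot.sense()['position'].round(4),'F',robot.sense()['wrist_force'].round(2),'gap',round(robot.sense()['finger_gap'],4),'t',round(robot.sense()['time_s'],2))
robot.movel([*b,.335],max_speed=.08)
hit=robot.movel([*b,.3185],max_speed=.004,f_stop=5);f(hit)
robot.wait(1.6);f('hold')
z=robot.sense()['position'][2]
for i in range(1,25):
    robot.movel([*b,z-.0005*i],max_speed=.01);robot.wait(.15);f(round(z-.0005*i,4))
    if robot.sense()['wrist_force'][2]>20: break
robot.wait(.4);f('full')
robot.movel([*b,.40],max_speed=.08);f('up')
```

```text
True z [0.5446 0.309  0.3225] F [-0.16 -0.27  4.09] gap -0.0001 t 73.06
hold z [0.5446 0.309  0.3225] F [1.72 0.06 4.9 ] gap 0.0 t 74.66
0.322 z [0.5446 0.309  0.3225] F [-0.18  0.58  5.79] gap -0.0003 t 75.06
0.3215 z [0.5446 0.309  0.3224] F [-0.79 -0.72  7.44] gap 0.0001 t 75.46
0.321 z [0.5445 0.309  0.3224] F [-1.   -0.65  9.1 ] gap -0.0001 t 75.86
0.3205 z [0.5445 0.309  0.322 ] F [-1.83 -0.24  9.32] gap -0.0002 t 76.26
0.32 z [0.5445 0.309  0.3216] F [-1.92 -0.82  8.69] gap -0.0002 t 76.66
0.3195 z [0.5445 0.3089 0.3212] F [-1.93 -0.65  9.06] gap 0.0002 t 77.06
0.319 z [0.5445 0.309  0.3208] F [-1.12 -1.41  9.93] gap -0.0002 t 77.46
0.3185 z [0.5445 0.309  0.3204] F [-2.44 -0.81  9.84] gap -0.0 t 77.86
0.318 z [0.5445 0.309  0.3199] F [-2.73 -0.96 10.1 ] gap -0.0003 t 78.26
0.3175 z [0.5445 0.3089 0.3195] F [-1.38 -0.73 11.03] gap 0.0002 t 78.66
0.317 z [0.5445 0.309  0.3191] F [-1.96 -0.58 11.24] gap 0.0003 t 79.06
0.3165 z [0.5445 0.3089 0.3187] F [-2.61 -1.92 11.19] gap -0.0003 t 79.46
0.316 z [0.5445 0.3089 0.3183] F [-1.91 -1.44 11.34] gap 0.0003 t 79.86
0.3155 z [0.5444 0.3089 0.3183] F [-2.94 -2.09 13.05] gap 0.0001 t 80.26
0.315 z [0.5444 0.3089 0.3183] F [-4.64 -3.21 15.44] gap 0.0001 t 80.66
0.3145 z [0.5443 0.3089 0.3182] F [-3.99 -2.68 17.36] gap 0.0001 t 81.06
0.314 z [0.5443 0.3089 0.3182] F [-4.85 -2.41 17.67] gap -0.0001 t 81.46
0.3135 z [0.5442 0.3089 0.3181] F [-4.68 -3.09 19.6 ] gap -0.0003 t 81.86
0.313 z [0.5442 0.3088 0.3181] F [-5.42 -3.53 21.15] gap 0.0003 t 82.26
full z [0.5442 0.3088 0.3181] F [-7.27 -3.38 21.35] gap 0.0002 t 82.66
up z [0.5446 0.309  0.3991] F [ 0.41 -0.17 -0.3 ] gap -0.0002 t 83.9
```

The curve shows a clean half stop, the second stage, then the hard stop at 8 mm total. Now the jars go back.

```bash
sed -i 's/ and v\[3\]>.024: o/ and .024<v[3]<.036: o/' act.py
python3 - <<'E'
from act import *
command_gripper(.085)
robot.goto([.42,.28,.42],R(PA))
seen=look('d');print({k:v.round(4) for k,v in seen.items()})
for k in('yellow','red','green','clear'):
    if k not in seen: print('missing',k);break
    if not pick(k,seen): print('FAIL');break
    done=[v for n,v in seen.items() if v[1]<-.1]
    place(k,np.array(HOME[k]),bestyaw(np.array(HOME[k]),done)[0])
    seen=look();print({n:v.round(3).tolist() for n,v in seen.items()})
robot.goto([.25,.42,.42],R(PA))
seen=look('e');print({k:v.round(4) for k,v in seen.items()},robot.sense()['time_s'])
E
python3 -c "
import cv2,numpy as np
a=cv2.imread('pics/e_scene.png')[140:300,140:480];b=cv2.imread('pics/e_top.png')[110:280,150:490]
cv2.imwrite('pics/e2.png',cv2.resize(np.vstack([a,b[:130]]),None,fx=2,fy=2))"
```

```text
{'green': array([ 0.6875, -0.0085]), 'clear': array([ 0.611, -0.003]), 'red': array([0.5324, 0.0051]), 'yellow': array([0.4556, 0.0117])}
yellow [0.4556 0.0117] yaw -5 clear 0.03 gap 0.06524768675898492 F 28.685887455940247 t 92.3
 placed yellow True dz 0.0012 t 98.5
{'green': [0.688, -0.01], 'clear': [0.609, -0.001], 'red': [0.533, 0.004], 'yellow': [0.396, -0.268]}
red [0.5327 0.0043] yaw -5 clear 0.03 gap 0.06528507869855779 F 28.65069419145584 t 102.4
 placed red True dz 0.0012 t 108.1
{'green': [0.688, -0.009], 'clear': [0.608, -0.003], 'red': [0.409, -0.166], 'yellow': [0.396, -0.269]}
green [ 0.6877 -0.0091] yaw -5 clear 0.03 gap 0.06515478929007672 F 28.739144504070282 t 111.6
 placed green True dz 0.0014 t 117.9
{'clear': [0.611, -0.003], 'red': [0.408, -0.164], 'yellow': [0.396, -0.269], 'green': [0.507, -0.276]}
clear [ 0.6105 -0.0026] yaw -5 clear 0.03 gap 0.05697229357654117 F 27.414763569831848 t 122.0
 placed clear True dz 0.0011 t 128.5
views differ green [array([ 0.51180222, -0.25963704]), array([ 0.50702342, -0.27522258])]
{'green': [0.509, -0.267], 'yellow': [0.395, -0.276], 'clear': [0.578, -0.183]}
{'clear': array([ 0.5785, -0.1832]), 'green': array([ 0.5075, -0.2749]), 'red': array([ 0.4085, -0.1636]), 'yellow': array([ 0.3967, -0.269 ])} 131.1833
```

View pics/e2.png

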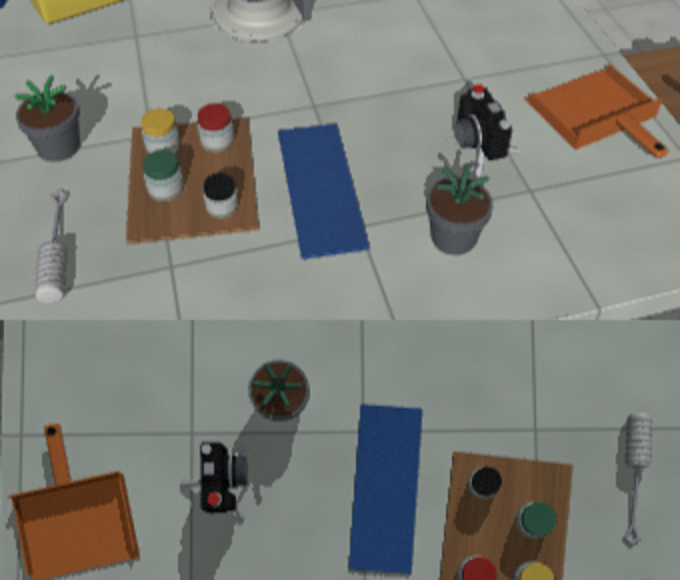

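All four jars stand upright on the board, the panel is empty, and the pots, dustpan and brush look untouched.

```bash
python3 -c "
from plant import robot, imaging, command_gripper
robot.wait(.5);print(robot.job_done())"
```

```text
the job is handed in; nothing more can be done
None
```

I handed the job in at about 132 s: all four jars were photographed in a row and stood back upright on the board, with pots, dustpan and brush unmoved. The first two full presses stopped early, at about 10–11 N, so I repeated the half-press, hold and full press until the button clearly bottomed out.

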